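Hold sprung probe tweezers on two contact pads

TASK

Take the sprung probe tweezers off their stand and turn them so that the red leg faces the red pad of the contact jig and the black leg the black pad. Squeeze them until the tips are as far apart as the white spots on the two pads, and set them down on the pads, upright and gently, so that each tip stands inside its white spot and pushes its sprung pad about half-way down, neither pad bottomed. Finish while still holding the tweezers there, steady in the gripper; leave the bottles, the timer and the glass dish alone.

Things in the scene. Friction and masses are not known exactly. Their poses are not given: they have to be found in the camera images.
- tweezers_center (a point): Grip centre of the loose sprung probe tweezers (about 90 g), which hang upright, tips down, in the stand: midway between two flat grip plates. z up; y from the black leg to the red leg: squeeze along y. Plates 18 mm wide (x), from 18 mm above to 24 mm below this point, outer faces 62 mm apart when relaxed. Nothing rises more than 18 mm above it. Lift straight up by 25 mm to leave the stand.
- leg_red (a joint): How far the red leg has slid in, m: 0 relaxed, 0.018 fully squeezed. Both legs slide in equally without tilting, so tip gap = distance over the plates' outer faces less 18 mm. Push on each plate: 2.5 N relaxed plus 0.25 N for each mm it has moved in; let go, they spring open.
- leg_black (a joint): The same for the black leg; always equal to the red one.
- tip_red (a point): Lowest point of the tip of the red leg (steel, 4 mm thick), 77 mm below the grip centre and 22 mm to its +y side when relaxed (tips 44 mm apart relaxed, 8 mm when fully squeezed).
- tip_black (a point): Lowest point of the tip of the black leg, 77 mm below the grip centre and 22 mm to its -y side when relaxed.
- pad_red_top (a point): Centre of the top of the red sprung contact pad, 15 mm across, 30 mm above the desk; a white spot 7 mm across marks it. It sits on the grey fixed jig (80 x 110 x 16 mm, blocks to 22 mm, two terminals to 29 mm high, 29 mm beside the pads). The black pad lies 18 to 28 mm from it (differs each time) along the jig's -y; z up. The point sinks with the pad.
- pad_black_top (a point): Centre of the top of the black sprung contact pad, marked by a white spot 7 mm across; same height and size as the red one.
- pad_red (a joint): How far the red pad is pushed down, m: 0 up, 0.008 bottomed. Its spring pushes back with 0.4 N plus 0.2 N for each mm.
- pad_black (a joint): How far the black pad is pushed down, m: 0 up, 0.008 bottomed; same spring.
- stand: Fixed stand: grey base 84 x 70 x 10 mm, two aluminium forked uprights to 117 mm above the desk, in whose forks the tweezers' steel cross bar (54 mm long, along x) rests. The uprights stand 16.5 to 24.5 mm either side along x and are 20 mm wide in y. Origin under the centre of the base.
- brown_bottle: Brown bottle with a white cap, 48 mm across, 106 mm high, a bystander; origin under its centre.
- dropper_bottle: Small brown dropper bottle with a black bulb, 33 mm across, 88 mm high, a bystander; origin under its centre.
- timer: Grey bench timer 58 x 64 x 20 mm, a bystander; origin under its centre.
- petri: Clear glass dish, 60 mm across, 14 mm high, a bystander; origin under its centre.
Things that resemble listed ones, but are neither listed nor needed, are in the scene too. Leave any blue or purple look-alike of the stand alone.

How it is judged:
By the outcome, as a careful person would: the job done as asked, in the order asked, and still so for the second after the job is handed in, while the arm keeps its last pose, push and grip.
It also fails if it takes over 42 s, if anything falls off the work surface, if the arm or the gripper's body presses on something with over 40 N, if the wrist force passes 120 N, or if a joint passes its speed limit or range.

ROBOT

A 7-joint arm with a two-finger parallel gripper is mounted at the origin on a cart in front of the work surface, level with it; the furniture and walls round the work are solid. World frame = base frame: x ahead of the robot, y to its left, z up, the work surface at z = 0. Lengths are in mm, angles in degrees, forces in N, time in s.
With the tool pointing down it reaches from about 400 to 875 mm from the base axis. Payload 19.3 kg.
Tool frame: the origin (TCP) lies at the centre of the arm's flange, where the gripper is bolted on; the fingertips stand 173 mm ahead of it and the grasp point (between the pads) lies 155 mm ahead of it; x points along the fingers, z is the direction in which the jaws open and shut, and the axes are right-handed (so a half turn about x gives the same grasp; the last joint's range is limited). The gripper opens to 85 mm and grips with 20 to 120 N. Pads are 22 mm wide; open, the fingers measure 114 mm over their backs; the gripper's body (76 mm by 85 mm) begins 54 mm behind the grasp point. The pads swing forward as they close: fully open they stand 13 mm farther back than shut.
Start: joints at [-4.022, 29.874, -2.08, 91.645, 1.215, 58.505, -6.463], TCP at [624.996, -0.024, 404.691] pointing down, gripper open.
Joint ranges: [-166.77, 166.77], [-17.47, 122.26], [-85.68, 81.53], [9.62, 139.38], [-72.42, 252.41], [9.2, 110.78], [-144.41, 144.41]. Speed limits (degrees/s): [108.29, 108.29, 136.94, 136.94, 172.46, 172.46, 172.46].

INTERFACE

Orientations are given as a 3x3 rotation matrix whose columns are the frame's x, y, z axes.
In Python, from rig import sense, camera, camera_model, close_job gives the robot as it stands. The module is installed in compiled form; this text tells all that it offers.
- The arm moves only by the tool servo_tool, never from a script. Its argument "increments" is a list of rows, each a list of 7 numbers: the shift along the tool's x, y, z in mm, then the turn, a rotation vector about the tool's x, y, z in rad, then the finger opening in mm, from 0 to 85.4. In form: [[x, y, z, wx, wy, wz, hand], ...]. A call has 1 to 10 rows; each row is the pose to reach, as a shift and turn from the pose commanded when the call began, along the tool's axes at that moment; what a row does not reach only later rows make up. A row lasts 1/8 s, in which the tool goes at most 62.5 mm and 10.7 degrees, less where a joint would pass 70% of its speed; a pose out of reach is approached as far as the arm can. A call with a gripper value outside its range is refused whole. The fingers move at their own pace and stop on an object; "grip_force" is the grip in N (left out, the last holds). Time passes only in rows, so rows that repeat a pose let the fingers close. It gives the time, the measured TCP pose, the force and the opening at its end, in the units of the state.
- sense(): the state, without advancing time (a new reading comes with each control period).
- camera(name): name is "scene" or "side" or "wrist"; returns (picture, depth): 400x640x3 uint8, red, green, blue; 400x640 float32, mm along the optical axis (not along the pixel's ray), 0 where there is no reading.
- camera_model(name): a dict with "K" (3x3 intrinsics, pixels), "k1" (the pictures are not rectified: a ray, as slopes to the right and down, at radius r is drawn at 1 + k1 r^2 times it, then the intrinsics apply), "extrinsics" (4x4, takes a point from camera to world coordinates). Camera axes: x right, y down, z forward; pixel columns grow to the right and rows downward; lengths in mm; the calibration is good to about 2 mm. A picture is of the moment at which its call begins: read the wrist's pose just before it. camera_model takes no time and is no camera call; for the wrist camera it gives the pose at the moment of the call.
- close_job(): hands the job in, once; it reports no verdict.
The state is a dict: "time_s": time; "joint_pos": joint angles; "qd": joint speeds; "effort": joint torques, N m; "eef_pos": TCP position; "eef_rot": TCP orientation; "wrist_force": force on the tool from outside, world axes, zero at the start; "ft_torque": the same for the moment, N m; "finger_gap": finger opening in mm.
Only numpy, scipy, OpenCV 4.12 (cv2) and the standard library are available. Lean on these libraries where they do the work, as an engineer would, in place of code of your own. Each camera call takes 0.05 s, during which the arm holds its last target. There are 200 camera calls.

## Working session

There is one attempt and no reset: what is moved stays moved. The work goes in short steps, Python scripts to look and compute and a tool call to move; the robot and the scene stay as the last step left them, time stands still between calls to the robot, and variables do not carry over. Pictures are saved under pics/ and viewed, about 8 in all and at most 12, crops included, and the job is handed in when it is done.

Besides the shell and the picture viewer there is one more tool, called after "Request:" as name(argument=value, ...), one argument or row to a line, values as JSON. servo_tool: Moves the arm, as the interface text tells. Its arguments: {"type":"object","properties":{"increments":{"type":"array","items":{"type":"array","items":{"type":"number"}}},"grip_force":{"type":"number"}},"required":["increments"]}

```bash
mkdir -p pics; cat > h.py <<'E'
import numpy as np, cv2
from rig import sense, camera, camera_model, close_job
def grab(name, tag):
    m=camera_model(name); p,d=camera(name)
    np.savez(f'{tag}.npz',p=p,d=d,K=m['K'],k1=m['k1'],E=m['extrinsics'])
    cv2.imwrite(f'pics/{tag}.png',p[:,:,::-1]); return L(tag)
def L(tag): return dict(np.load(f'{tag}.npz'))
def slopes(g,uv):
    k=float(g['k1'])
    K=np.array(g['K'],float); uv=np.atleast_2d(uv).astype(float)
    q=np.c_[(uv[:,0]-K[0,2])/K[0,0],(uv[:,1]-K[1,2])/K[1,1]]; s=q.copy()
    for _ in range(20): s=q/(1+k*(s**2).sum(1,keepdims=True))
    return s
def atz(g,uv,z):
    s=slopes(g,uv); E=g['E']; r=np.c_[s,np.ones(len(s))]@E[:3,:3].T; o=E[:3,3]
    return o+r*((z-o[2])/r[:,2])[:,None]
def atd(g,uv):
    uv=np.atleast_2d(uv); s=slopes(g,uv); d=np.array([g['d'][int(round(v)),int(round(u))] for u,v in uv])
    return (np.c_[s,np.ones(len(s))]*d[:,None])@g['E'][:3,:3].T+g['E'][:3,3]
def proj(g,P):
    P=np.atleast_2d(P); c=(P-g['E'][:3,3])@g['E'][:3,:3]; s=c[:,:2]/c[:,2:]
    s=s*(1+float(g['k1'])*(s**2).sum(1,keepdims=True)); K=np.array(g['K']); return np.c_[s[:,0]*K[0,0]+K[0,2],s[:,1]*K[1,1]+K[1,2]]
E
python3 - <<'E'
from h import *
np.set_printoptions(precision=3,suppress=True)
for n in ['scene','side','wrist']:
    g=grab(n,n+'0'); print(n,g['K'].tolist(),g['k1']);print(g['E'])
s=sense(); print(s['eef_pos'],s['eef_rot'],s['wrist_force'],s['finger_gap'],s['time_s'])
a=cv2.imread('pics/scene0.png');b=cv2.imread('pics/wrist0.png')
cv2.imwrite('pics/c0.png',cv2.resize(np.vstack([a,b]),(480,600)) )
E
```

```text
scene [[459.5593149773255, 0.0, 315.642280019696], [0.0, 459.5593149773255, 208.3559702961181], [0.0, 0.0, 1.0]] -0.009870900157218735
[[   0.499   -0.415    0.761 -413.273]
 [  -0.867   -0.246    0.434 -662.415]
 [   0.007   -0.876   -0.483  722.072]
 [   0.       0.       0.       1.   ]]
side [[366.50870865900555, 0.0, 320.43186208337835], [0.0, 366.50870865900555, 206.00352962352164], [0.0, 0.0, 1.0]] -0.06155653324901753
[[    0.996    -0.045     0.076   506.373]
 [   -0.087    -0.671     0.736 -1017.92 ]
 [    0.018    -0.74     -0.672   915.046]
 [    0.        0.        0.        1.   ]]
wrist [[282.7219939781061, 0.0, 318.6933313137826], [0.0, 282.7219939781061, 199.391489258494], [0.0, 0.0, 1.0]] -0.041608317643738735
[[  1.     -0.     -0.001 624.175]
 [ -0.     -0.965  -0.262  67.09 ]
 [ -0.001   0.262  -0.965 373.468]
 [  0.      0.      0.      1.   ]]
[624.9    -0.021 404.295] [[-0.001 -0.     1.   ]
 [-0.     1.     0.   ]
 [-1.    -0.    -0.001]] [-0.106 -0.363 -0.935] 85.67049250370405 0.15
```

View pics/scene0.png

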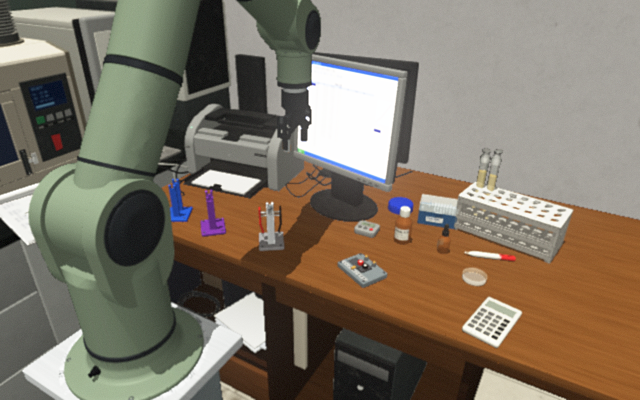

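View pics/wrist0.png

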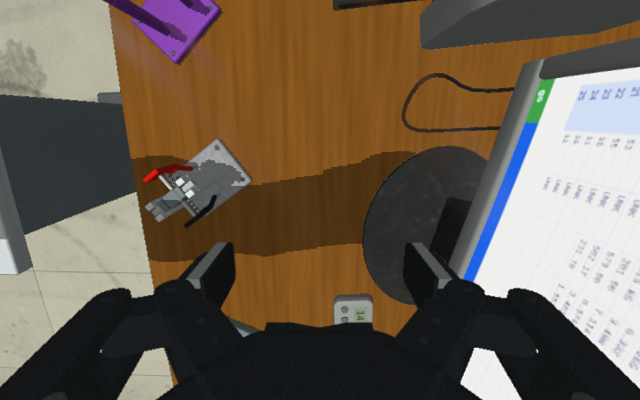

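The scene view shows the tweezers in the grey stand at about (270,230) and the jig at (362,267). The wrist view shows the stand at about (200,185), with the red leg at the upper left (165,172) and the black leg at the lower right (200,210).

```bash
python3 - <<'E'
from h import *
np.set_printoptions(precision=1,suppress=True)
def cloud(g):
    v,u=np.mgrid[0:400,0:640]; uv=np.c_[u.ravel(),v.ravel()]; s=slopes(g,uv)
    return ((np.c_[s,np.ones(len(s))]*g['d'].reshape(-1,1))@g['E'][:3,:3].T+g['E'][:3,3]).reshape(400,640,3)
g=L('wrist0'); C=cloud(g); p=g['p'].astype(int)
R=np.zeros((400,640),bool); R[130:260,120:260]=1
red=R&(p[...,0]>110)&(p[...,1]<60)&(p[...,2]<60)
blk=R&(p.max(2)<45)&(C[...,2]>60)
for n,m in [('red',red),('blk',blk)]:
    q=C[m]; print(n,len(q),np.median(q,0),q.min(0),q.max(0))
for lo,hi in [(5,16),(105,125),(125,145),(145,165)]:
    m=R&(C[...,2]>lo)&(C[...,2]<hi); q=C[m]; 
    if len(q)>5:
        print(lo,len(q),q.mean(0),cv2.minAreaRect(q[:,:2].astype(np.float32)))
g=L('scene0'); C=cloud(g); p=g['p'].astype(int)
R=np.zeros((400,640),bool); R[248:292,330:392]=1
q=C[R&(C[...,2]>9)&(C[...,2]<40)]; print('jig',len(q),q.mean(0),cv2.minAreaRect(q[:,:2].astype(np.float32)))
R=np.zeros((400,640),bool); R[195:255,250:292]=1
red=R&(p[...,0]>1.8*p[...,1])&(p[...,0]>90)&(p[...,2]<60)&(C[...,2]>50); q=C[red];print('red sc',len(q),q.mean(0) if len(q) else '')
for n,(u,v) in dict(timer=(367,228),bot=(403,225),drop=(445,240),petri=(474,275)).items(): print(n,C[v,u])
a=cv2.imread('pics/scene0.png')[190:300,240:400]; b=cv2.imread('pics/wrist0.png')[125:245,120:270]
cv2.imwrite('pics/c1.png',np.hstack([cv2.resize(a,(400,400*110//160*1+125),interpolation=2)[:400],cv2.resize(b,(400,400),interpolation=2)]))
E
```

```text
red 109 [464.7  19.7 113.8] [385.9  -9.6  -0.4] [472.4  26.2 115.8]
blk 431 [580.1   7.1 249. ] [472.  -31.6  60.4] [624.2  67.1 373.5]
5 2123 [490.4   2.6   9.9] ((481.2988586425781, -2.7044906616210938), (84.79627990722656, 70.72334289550781), 35.9716796875)
105 1176 [482.1  -1.7 112.9] ((481.33331298828125, -2.8487300872802734), (59.23417282104492, 50.397308349609375), 88.74932098388672)
jig 899 [ 476.7 -291.6   18.8] ((482.9330139160156, -287.70452880859375), (114.59883880615234, 82.46295166015625), 63.57723617553711)
red sc 43 [461.3  15.1  87.8]
timer [ 668.  -219.7   18.7]
bot [ 662.  -329.    65.4]
drop [ 675.6 -446.2   46.6]
petri [ 620.2 -544.5    2.2]
```

View pics/c1.png

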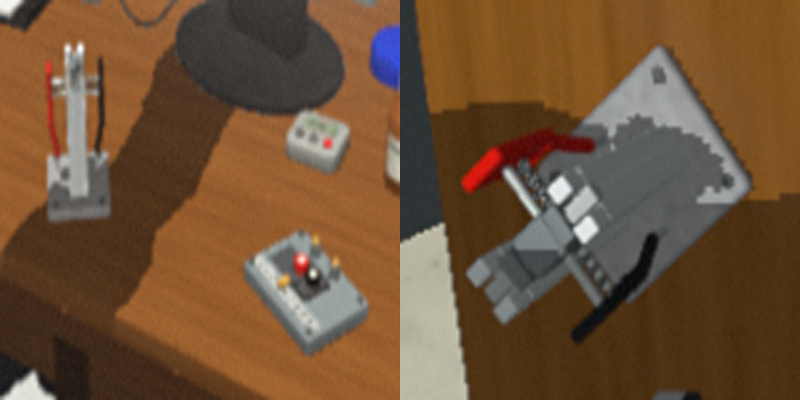

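Stand: centre (481.3, -2.7), x axis at 36°, and the red leg at 126°, which agrees with the colour centroid. The plate tops are at about z 115, so the grip centre is about z 97. I'm going above it with the jaws along -54°.

Request:
servo_tool(
  increments=[
    [10, 0, -24, 0.157, 0, 0, 85],
    [20, -1, -48, 0.314, 0, 0, 85],
    [30, -1, -72, 0.471, 0, 0, 85],
    [40, -2, -96, 0.628, 0, 0, 85],
    [50, -2, -120, 0.785, 0, 0, 85],
    [60, -2.7, -143.5, 0.943, 0, 0, 85],
    [60, -2.7, -143.5, 0.943, 0, 0, 85],
    [60, -2.7, -143.5, 0.943, 0, 0, 85],
  ],
)

```text
time_s: 1.15
eef_pos: [482.1, -2.6, 345.0]
eef_rot: [[0.001, 0.808, 0.589], [0.0, 0.589, -0.808], [-1.0, 0.001, 0.0]]
wrist_force: [0.3, 0.1, -0.1]
finger_gap: 84.5
```

```bash
python3 - <<'E'
from h import *
np.set_printoptions(precision=2,suppress=True)
g=grab('wrist','w1'); s=sense(); print(s['eef_pos'],s['eef_rot'],s['joint_pos'],s['time_s'])
v,u=np.mgrid[0:400,0:640]; C=atd(g,np.c_[u.ravel(),v.ravel()]).reshape(400,640,3); p=g['p'].astype(int)
a=np.radians(36); A=np.array([[np.cos(a),np.sin(a)],[-np.sin(a),np.cos(a)]])
Q=C.copy(); Q[...,:2]=(C[...,:2]-[481.3,-2.7])@A.T   # stand frame
near=(abs(Q[...,0])<45)&(abs(Q[...,1])<45)
for n,m in [('base',near&(Q[...,2]>6)&(Q[...,2]<14)),('red',near&(p[...,0]>100)&(p[...,1]<60)&(Q[...,2]>60)),('blk',near&(p.max(2)<50)&(Q[...,2]>60)&(Q[...,2]<130)&(Q[...,1]<-15)),
  ('forks',near&(Q[...,2]>111)&(Q[...,2]<123)&(abs(Q[...,1])<12))]:
    q=Q[m]
    if len(q): print(n,len(q),np.percentile(q,[2,50,98],axis=0).tolist(),cv2.minAreaRect(q[:,:2].astype(np.float32)))
E
```

```text
[482.15  -2.62 344.95] [[ 0.    0.81  0.59]
 [ 0.    0.59 -0.81]
 [-1.    0.    0.  ]] [-14.7   22.15  10.15 116.58  -5.74  41.68 -54.92] 1.2
base 2765 [[-39.70747680935525, -33.533276752524664, 7.940763485651973], [16.35069468534049, 0.4867686980398404, 9.953236298966658], [40.94489864129415, 33.565709988551944, 11.632267655264194]] ((-0.3237266540527344, 0.05625152587890625), (82.97718048095703, 70.23748016357422), 0.034135304391384125)
red 274 [[-8.382203237482587, 25.398634470542053, 75.80054710026172], [3.0776274367548737, 27.0771979739356, 112.23343948163574], [8.563998476529163, 30.009826989510543, 114.95961484656596]] ((-0.3647441864013672, 27.794837951660156), (5.275864601135254, 17.96925926208496), 85.97293090820312)
blk 277 [[-7.521878670376026, -30.45450525494038, 73.31243208482975], [3.73094537197504, -27.41341752316013, 111.32615328862485], [8.698271341912637, -25.416156467066088, 114.94839479290471]] ((0.1840343475341797, -27.804746627807617), (5.569724082946777, 17.39665412902832), 89.05573272705078)
forks 1128 [[-24.583407953281853, -9.364460003858975, 111.08376865142219], [-0.6049057653822388, -0.2257831169616668, 113.4690363518672], [23.91121248478871, 9.125389223011519, 117.86636515129743]] ((-0.3793487548828125, -0.1277303695678711), (52.4591178894043, 19.84347915649414), 0.33525094389915466)
```

View pics/w1.png

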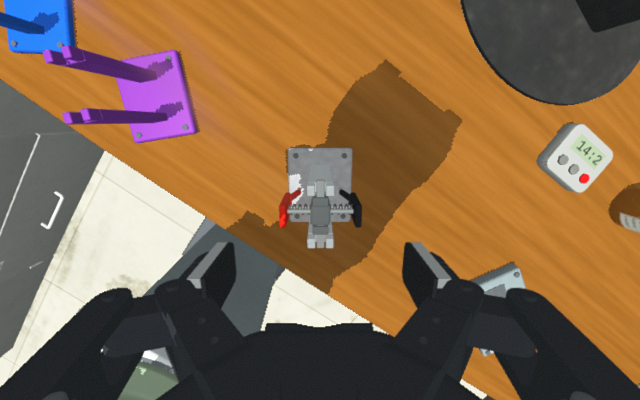

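The tweezers are upright in the stand and centred on it to within 0.4 mm, with the red leg at about (287,205) and the black leg at (355,205). I'm descending, then squeezing gently.

Request:
servo_tool(
  increments=[
    [20, -0.8, -0.4, 0, 0, 0, 85],
    [45, -0.8, -0.4, 0, 0, 0, 85],
    [70, -0.8, -0.4, 0, 0, 0, 85],
    [88, -0.8, -0.4, 0, 0, 0, 85],
    [96, -0.8, -0.4, 0, 0, 0, 85],
    [96, -0.8, -0.4, 0, 0, 0, 85],
  ],
  grip_force=20,
)

```text
time_s: 1.95
eef_pos: [480.9, -3.0, 248.6]
eef_rot: [[-0.0, 0.809, 0.588], [0.0, 0.588, -0.809], [-1.0, -0.0, -0.0]]
wrist_force: [0.3, -0.2, 0.8]
finger_gap: 85.0
```

Request:
servo_tool(
  increments=[
    [0, 0, 0, 0, 0, 0, 66],
    [0, 0, 0, 0, 0, 0, 62],
    [0, 0, 0, 0, 0, 0, 57],
    [0, 0, 0, 0, 0, 0, 52],
    [0, 0, 0, 0, 0, 0, 48],
    [0, 0, 0, 0, 0, 0, 46],
    [0, 0, 0, 0, 0, 0, 46],
    [0, 0, 0, 0, 0, 0, 46],
  ],
  grip_force=20,
)

```text
time_s: 2.95
eef_pos: [481.0, -3.1, 249.1]
eef_rot: [[0.001, 0.81, 0.587], [-0.0, 0.587, -0.81], [-1.0, 0.001, 0.001]]
wrist_force: [2.2, -4.5, 5.9]
finger_gap: 46.4
```

```bash
python3 - <<'E'
from h import *
g=grab('wrist','w2'); h=grab('side','s2'); s=sense(); print(s['eef_pos'],s['wrist_force'],s['finger_gap'],s['time_s'])
u,v=proj(h,[481,-3,97])[0].astype(int); print(u,v)
a=h['p'][max(v-60,0):v+60,max(0,u-60):u+60,::-1]
cv2.imwrite('pics/c2.png',np.hstack([cv2.resize(g['p'][100:300,220:420,::-1],(400,400)),cv2.resize(a,(400,400))]))
E
```

```text
[481.01484292  -3.09607762 249.10925351] [ 2.04954402 -3.9878165   5.69837913] 45.969354495636935 3.05
284 184
```

View pics/c2.png

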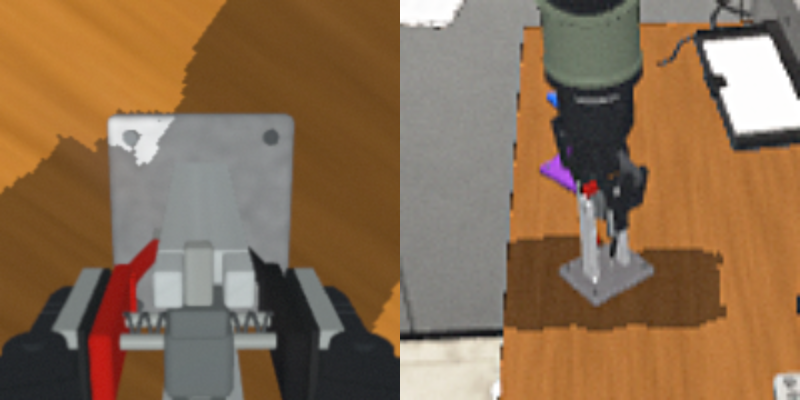

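The plates are held squeezed at 46 mm, and the cross bar is still in the forks. Now I lift straight up.

Request:
servo_tool(
  increments=[
    [-3, 0, 0, 0, 0, 0, 46],
    [-8, 0, 0, 0, 0, 0, 46],
    [-15, 0, 0, 0, 0, 0, 46],
    [-24, 0, 0, 0, 0, 0, 46],
    [-33, 0, 0, 0, 0, 0, 46],
    [-50, 0, 0, 0, 0, 0, 46],
    [-70, 0, 0, 0, 0, 0, 46],
    [-90, 0, 0, 0, 0, 0, 46],
    [-90, 0, 0, 0, 0, 0, 46],
  ],
)

```text
time_s: 4.18
eef_pos: [480.8, -2.8, 340.0]
eef_rot: [[0.002, 0.809, 0.587], [0.001, 0.587, -0.809], [-1.0, 0.002, 0.001]]
wrist_force: [0.3, -0.2, -1.0]
finger_gap: 46.3
```

Request:
servo_tool(
  increments=[
    [0, -10, 14, 0.08, 0, 0, 46],
    [0, -25, 35, 0.18, 0, 0, 46],
    [0, -43, 60, 0.3, 0, 0, 46],
    [0, -63, 88, 0.42, 0, 0, 46],
    [0, -84, 117, 0.55, 0, 0, 46],
    [0, -105, 146, 0.68, 0, 0, 46],
    [0, -125, 174, 0.8, 0, 0, 46],
    [0, -144, 201, 0.93, 0, 0, 46],
    [0, -158, 220, 1.03, 0, 0, 46],
    [0, -166, 231, 1.09, 0, 0, 46],
  ],
)

```text
time_s: 5.42
eef_pos: [480.9, -289.7, 338.2]
eef_rot: [[-0.001, 0.892, -0.453], [-0.001, -0.453, -0.892], [-1.0, -0.001, 0.001]]
wrist_force: [0.1, 0.5, -1.0]
finger_gap: 46.2
```

Request:
servo_tool(
  increments=[
    [10, 0, 0, 0, 0, 0, 46],
    [25, 0, 0, 0, 0, 0, 46],
    [40, 0, 0, 0, 0, 0, 46],
    [45, 0, 0, 0, 0, 0, 46],
    [45, 0, 0, 0, 0, 0, 46],
    [45, 0, 0, 0, 0, 0, 46],
  ],
)

```text
time_s: 6.18
eef_pos: [482.1, -287.4, 294.1]
eef_rot: [[0.001, 0.895, -0.446], [-0.0, -0.446, -0.895], [-1.0, 0.001, -0.0]]
wrist_force: [0.6, -0.0, -0.9]
finger_gap: 46.1
```

```bash
python3 - <<'E'
from h import *
np.set_printoptions(precision=3,suppress=True)
g=grab('wrist','w3'); h=grab('side','s3'); s=sense(); print(s['eef_pos'],s['eef_rot'],s['joint_pos'],s['wrist_force'],s['ft_torque'],s['finger_gap'],s['time_s'])
u,v=proj(h,[483,-288,97])[0].astype(int); print(u,v)
a=h['p'][v-60:v+60,u-60:u+60,::-1]
cv2.imwrite('pics/c3.png',np.hstack([cv2.resize(g['p'][110:290,240:400,::-1],None,fx=3,fy=3,interpolation=2),cv2.resize(a,(300,540))]))
E
```

```text
[ 482.057 -287.336  294.104] [[ 0.001  0.895 -0.446]
 [-0.    -0.446 -0.895]
 [-1.     0.001 -0.   ]] [  7.047  35.137  25.202 107.876 -21.643  41.662 -71.882] [-0.719 -0.322 -0.118] [0.062 0.022 0.027] 45.89312541402147 6.275
286 245
```

View pics/c3.png

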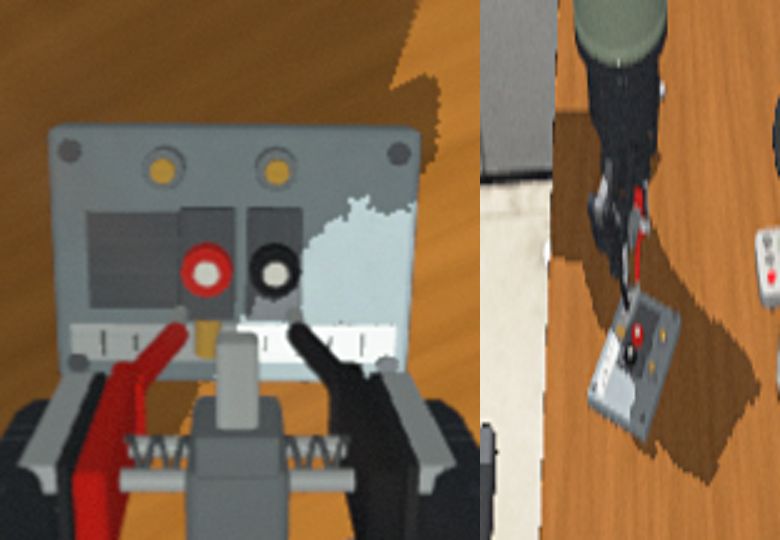

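The wrist view shows the red spot near (308.7,201), the black spot near (331.7,201), and the tips near (300,215) and (339,215). The red and black sides match, and the held legs look straight. Next I measure the spots and tips.

```bash
cat >> h.py <<'E'
def spots(g,guess,z):
    p=g['p'].astype(int); out=[]
    for u,v in guess:
        m=np.zeros(p.shape[:2],np.uint8); u0,v0=int(u)-9,int(v)-9
        q=p[v0:v0+19,u0:u0+19]; b=((q.min(2)>120)&(q.max(2)-q.min(2)<50)).astype(np.uint8)
        n,l,st,c=cv2.connectedComponentsWithStats(b); k=min(range(1,n),key=lambda i:np.hypot(*(c[i]-9)))
        out.append(c[k]+[u0,v0]); print('spot px',out[-1],'area',st[k,4])
    return np.array(out),atz(g,np.array(out),z)
E
python3 - <<'E'
from h import *
np.set_printoptions(precision=2,suppress=True)
g=L('wrist0'.replace('wrist0','w3'))
px,S=spots(g,[(308.7,201),(331.7,201)],30); print(S, atd(g,px))
d=S[0]-S[1]; print('spacing',np.linalg.norm(d[:2]),'dir',np.degrees(np.arctan2(d[1],d[0])),'mid',S.mean(0))
s=sense(); R=np.array(s['eef_rot']); P=np.array(s['eef_pos'])
print('tool z dir',np.degrees(np.arctan2(-R[1,2],-R[0,2])))
print('mid in tool',R.T@(S.mean(0)-P),'nominal tips z', )
# tips nominal for various lengths
for Lx in (225,229,233):
    T=[P+R@[Lx,0,-14],P+R@[Lx,0,14]]; print(Lx,proj(g,T).tolist())
dd=g['d'][205:222,292:348]; np.set_printoptions(linewidth=250,precision=0)
print(dd[::2,::1][:, :16]); print(dd[::2][:, 38:54])
E
```

```text
spot px [308.35 200.85] area 46
spot px [331.36 201.  ] area 50
[[ 486.88 -279.24   30.  ]
 [ 477.96 -296.83   30.  ]] [[ 487.31 -279.54   31.87]
 [ 478.22 -296.91   30.96]]
spacing 19.714420489493907 dir 63.11844992416651 mid [ 482.42 -288.03   30.  ]
tool z dir 63.52024262765089
mid in tool [264.1    0.45   0.49] nominal tips z
225 [[300.0266320243458, 216.00324222149322], [338.71020570624654, 215.99750767022127]]
229 [[300.3743411806486, 214.27041939153406], [338.3429969502255, 214.26471030899768]]
233 [[300.7094870533678, 212.60044187042112], [337.9890552082853, 212.59475899007936]]
[[258. 258. 257. 258. 257. 257. 258. 256. 251. 244. 242. 243. 242. 243. 242. 243.]
 [258. 257. 257. 258. 258. 259. 257. 257. 253. 252. 253. 252. 244. 244. 244. 244.]
 [258. 258. 257. 258. 258. 259. 258. 259. 253. 252. 253. 253. 253. 253. 251. 253.]
 [259. 259. 259. 258. 258. 259. 260. 260. 252. 252. 253. 252. 252. 252. 253. 253.]
 [259. 260. 259. 260. 260. 206. 205. 204. 204. 205. 253. 253. 253. 253. 253. 251.]
 [260. 260. 261. 260. 260. 201. 201. 199. 201. 203. 254. 254. 253. 253. 254. 254.]
 [261. 2
[... 289 characters left out ...]
251. 258. 257. 259. 258. 258. 257.]
 [245. 245. 243. 243. 244. 244. 243. 252. 251. 250. 257. 259. 258. 258. 258. 259.]
 [252. 243. 253. 253. 252. 251. 252. 252. 253. 252. 259. 259. 259. 259. 258. 258.]
 [252. 253. 251. 253. 253. 252. 252. 253. 252. 253. 260. 259. 259. 258. 259. 259.]
 [254. 253. 252. 253. 255. 255. 207. 205. 205. 205. 259. 259. 259. 259. 260. 260.]
 [253. 253. 253. 254. 254. 206. 202. 201. 200. 200. 201. 262. 260. 260. 259. 260.]
 [260. 260. 260. 261. 261. 260. 199. 197. 195. 196. 196. 261. 260. 261. 260. 260.]
 [262. 261. 259. 260. 260. 262. 192. 192. 190. 189. 189. 189. 190. 261. 261. 260.]
 [261. 261. 261. 260. 261. 193. 190. 190. 190. 188. 187. 187. 185. 186. 185. 261.]]
```

The pads are 19.7 mm apart, so the opening should be 37.7 mm. I squeeze, shift about 0.5 mm, and go down to about 8 mm above the pads for a close look.

Request:
servo_tool(
  increments=[
    [0, 0.4, 0.8, 0, 0, 0, 43],
    [0, 0.4, 0.8, 0, 0, 0, 40],
    [0, 0.4, 0.8, 0, 0, 0, 37.7],
    [8, 0.4, 0.8, 0, 0, 0, 37.7],
    [16, 0.4, 0.8, 0, 0, 0, 37.7],
    [22, 0.4, 0.8, 0, 0, 0, 37.7],
    [25, 0.4, 0.8, 0, 0, 0, 37.7],
    [25, 0.4, 0.8, 0, 0, 0, 37.7],
    [25, 0.4, 0.8, 0, 0, 0, 37.7],
  ],
)

```text
time_s: 7.4
eef_pos: [482.0, -288.3, 268.9]
eef_rot: [[0.0, 0.895, -0.446], [-0.0, -0.446, -0.895], [-1.0, 0.0, 0.0]]
wrist_force: [0.5, -0.1, -0.2]
finger_gap: 37.7
```

```bash
python3 - <<'E'
from h import *
np.set_printoptions(precision=2,suppress=True,linewidth=250)
s=sense(); g=grab('wrist','w4'); print(s['eef_pos'],s['wrist_force'],s['finger_gap'],s['time_s'])
R=np.array(s['eef_rot']); P=np.array(s['eef_pos'])
S=np.array([[486.88,-279.24,30],[477.96,-296.83,30]]); pp=proj(g,S); print('spots pred',pp)
try:
    px,S=spots(g,pp,30); print(S,np.linalg.norm(S[0]-S[1])); print('in tool',(S-P)@R)
except Exception as e: print(e)
D=g['d']; m=(D<226)&(D>150)
print('tips pred L230',proj(g,[P+R@[230,0,-9.85],P+R@[230,0,9.85]]))
for c in (slice(285,319),slice(319,355)):
    for r in range(204,222): 
        k=np.where(m[r,c])[0]
        if len(k): print(r,k.min()+c.start,k.max()+c.start,D[r,c][k].mean().round(1))
cv2.imwrite('pics/c4.png',cv2.resize(g['p'][160:260,255:385,::-1],None,fx=6,fy=6,interpolation=2))
E
```

```text
[ 481.98 -288.27  268.87] [ 0.52 -0.15 -0.22] 37.69708408550832 7.4
spots pred [[306.07 209.92]
 [331.65 210.08]]
spot px [305.98 209.29] area 51
spot px [331.71 209.48] area 52
[[ 487.36 -279.41   30.  ]
 [ 478.38 -297.09   30.  ]] 19.827309997226827
in tool [[238.87   0.79 -10.33]
 [238.87   0.64   9.5 ]]
tips pred L230 [[306.11 213.87]
 [332.7  213.86]]
204 297 316 218.3
205 297 316 218.2
206 297 316 218.1
207 297 316 217.7
208 297 316 217.6
209 297 315 217.2
210 297 315 217.5
211 297 315 217.1
212 297 314 215.1
213 298 314 214.4
214 298 314 214.0
215 299 313 212.7
216 300 312 209.9
217 301 311 206.1
218 301 309 198.4
219 300 307 190.9
220 299 308 189.8
221 299 308 188.3
204 321 340 218.0
205 323 341 217.7
206 321 340 217.9
207 322 340 217.6
208 321 341 218.1
209 322 340 217.4
210 322 341 217.7
211 322 340 218.1
212 323 340 215.9
213 323 340 214.8
214 323 339 214.8
215 324 339 213.2
216 325 337 210.1
217 326 336 206.8
218 328 336 198.4
219 329 337 191.1
220 329 337 189.6
221 329 338 188.3
```

View pics/c4.png

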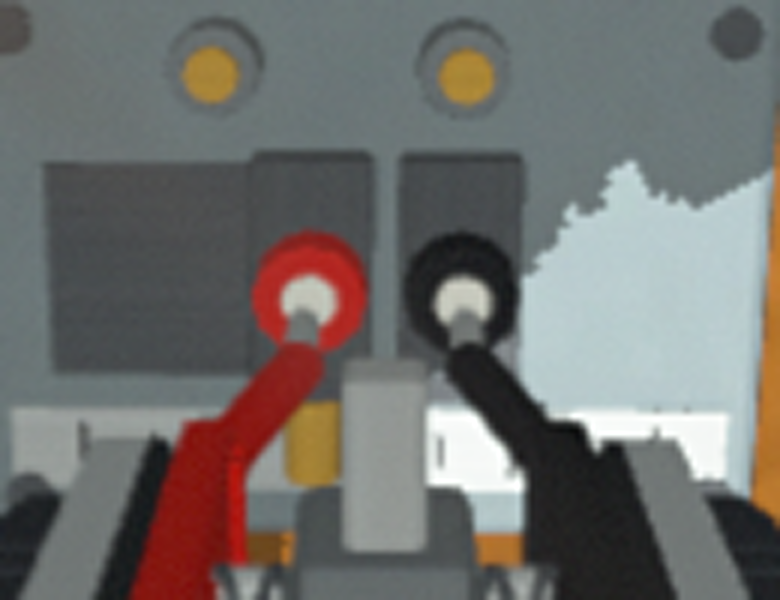

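The tips stand about 9 mm above the pads, at (305.5,212) and (332.5,212). The spots are at (306,210) and (331.7,210). Laterally they line up, and I need about +0.5 mm along tool y. Before going down I take an averaged force baseline.

```bash
cat >> h.py <<'E'
def force(n=10):
    F=[];Z=[]
    for _ in range(n):
        camera('side'); s=sense(); F.append(s['wrist_force']); Z.append(s['eef_pos'])
    F=np.array(F); print('F',F.mean(0).round(2),'sd',F.std(0).round(2),'P',np.mean(Z,0).round(2),'gap',round(s['finger_gap'],2),'t',s['time_s'])
E
python3 -c "
from h import *
force()"
```

```text
F [ 0.32  0.14 -0.85] sd [0.31 0.31 0.57] P [ 481.95 -288.22  268.79] gap 37.82 t 7.95
```

Request:
servo_tool(
  increments=[
    [2, 0.3, 0, 0, 0, 0, 37.7],
    [4, 0.5, -0.1, 0, 0, 0, 37.7],
    [6, 0.5, -0.1, 0, 0, 0, 37.7],
    [7, 0.5, -0.1, 0, 0, 0, 37.7],
    [7, 0.5, -0.1, 0, 0, 0, 37.7],
  ],
)

```text
time_s: 8.57
eef_pos: [482.4, -288.4, 261.6]
eef_rot: [[-0.0, 0.895, -0.446], [0.0, -0.446, -0.895], [-1.0, -0.0, 0.0]]
wrist_force: [-0.3, 0.2, -0.7]
finger_gap: 38.0
```

```bash
python3 - <<'E'
from h import *
np.set_printoptions(precision=2,suppress=True,linewidth=250)
force()
s=sense(); g=grab('wrist','w5')
R=np.array(s['eef_rot']); P=np.array(s['eef_pos'])
S=np.array([[487.0,-279.4,30],[478.1,-297.0,30]]); print('spots pred',proj(g,S))
print('tips pred L230',proj(g,[P+R@[230,0,-9.85],P+R@[230,0,9.85]]))
cv2.imwrite('pics/c5.png',cv2.resize(g['p'][185:240,275:365,::-1],None,fx=8,fy=8,interpolation=2))
E
```

```text
F [-0.33  0.14 -0.8 ] sd [0.54 0.46 0.48] P [ 482.43 -288.35  261.73] gap 37.7 t 9.075
spots pred [[305.95 213.04]
 [332.36 213.18]]
tips pred L230 [[306.1  213.86]
 [332.69 213.85]]
```

View pics/c5.png

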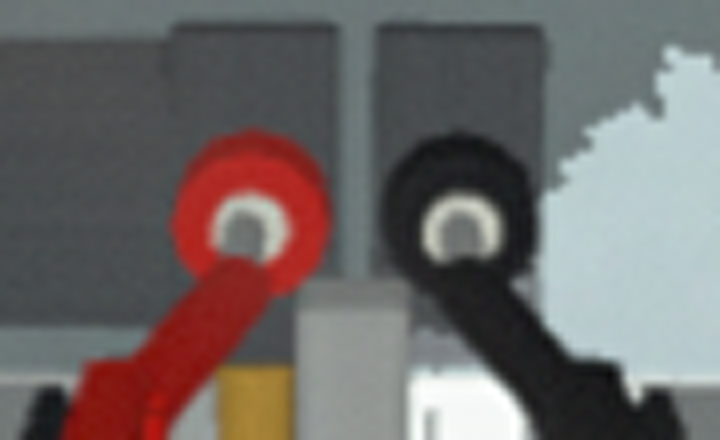

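The tips sit over the spots: the red tip is about 0.8 mm left of centre, the black about 0.2 mm left, and fore-aft is on. I shift +0.5 mm along tool z, tighten by 0.3 mm, and go down in small steps watching the force.

Request:
servo_tool(
  increments=[
    [0, 0, 0.5, 0, 0, 0, 37.4],
    [0, 0, 0.5, 0, 0, 0, 37.4],
    [1, 0, 0.5, 0, 0, 0, 37.4],
    [2, 0, 0.5, 0, 0, 0, 37.4],
    [3, 0, 0.5, 0, 0, 0, 37.4],
    [4, 0, 0.5, 0, 0, 0, 37.4],
    [4, 0, 0.5, 0, 0, 0, 37.4],
  ],
)

```text
time_s: 10.0
eef_pos: [482.2, -288.8, 257.7]
eef_rot: [[-0.0, 0.895, -0.446], [-0.0, -0.446, -0.895], [-1.0, -0.0, 0.0]]
wrist_force: [-0.4, 0.2, 0.9]
finger_gap: 37.6
```

```bash
python3 -c "
from h import *
force(16)"
```

```text
F [-0.15 -0.18  1.25] sd [0.49 0.52 0.46] P [ 482.21 -288.81  257.71] gap 37.73 t 10.8
```

Request:
servo_tool(
  increments=[
    [0.5, 0, 0, 0, 0, 0, 37.4],
    [1, 0, 0, 0, 0, 0, 37.4],
    [1.5, 0, 0, 0, 0, 0, 37.4],
    [1.5, 0, 0, 0, 0, 0, 37.4],
  ],
)

```text
time_s: 11.3
eef_pos: [482.2, -288.8, 256.2]
eef_rot: [[-0.0, 0.895, -0.446], [0.0, -0.446, -0.895], [-1.0, -0.0, -0.0]]
wrist_force: [-0.5, -0.5, 2.2]
finger_gap: 37.2
```

```bash
python3 - <<'E'
from h import *
np.set_printoptions(precision=2,suppress=True,linewidth=250)
force(16); g=grab('wrist','w6')
s=sense(); P=s['eef_pos'];R=np.array(s['eef_rot'])
cv2.imwrite('pics/c6.png',cv2.resize(g['p'][185:240,275:365,::-1],None,fx=8,fy=8,interpolation=2))
# pad-top and block heights from depth (world z)
v,u=np.mgrid[190:230,290:350]; C=atd(g,np.c_[u.ravel(),v.ravel()]).reshape(40,60,3)
for n,c in (('red',(487.0,-279.4)),('blk',(478.1,-297.0))):
    r=np.hypot(C[...,0]-c[0],C[...,1]-c[1]); q=C[(r<7)&(C[...,2]<40)&((C[...,:2]-c)@[0.895,-.446]>1)]; print(n,len(q),np.percentile(q[:,2],[10,50,90]))
q=C[:4,25:35].reshape(-1,3); print('jig ref',np.median(q,0))
h=L('w5'); C=atd(h,np.c_[u.ravel(),v.ravel()]).reshape(40,60,3)
for n,c in (('red',(487.0,-279.4)),('blk',(478.1,-297.0))):
    r=np.hypot(C[...,0]-c[0],C[...,1]-c[1]); q=C[(r<7)&(C[...,2]<40)&((C[...,:2]-c)@[0.895,-.446]>1)]; print('before',n,len(q),np.percentile(q[:,2],[10,50,90]))
E
```

```text
F [-0.44 -0.22  1.79] sd [0.35 0.34 0.47] P [ 482.2  -288.8   256.21] gap 37.28 t 12.1
red 137 [24.   25.23 30.87]
blk 135 [24.24 25.   30.91]
jig ref [ 495.75 -295.35   20.54]
before red 134 [28.98 30.28 32.81]
before blk 142 [28.67 30.29 34.26]
```

View pics/c6.png

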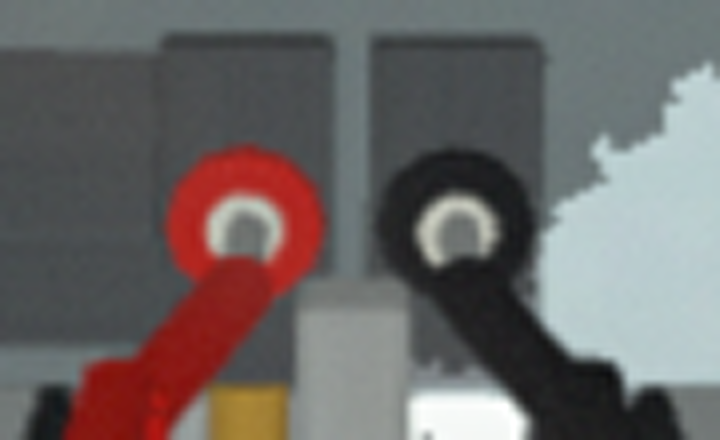

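The tips are centred in both white spots: red tip at 245 against its spot at 245, black at 459 against 457 (crop pixels). Force puts the pads about 4.6 mm down and depth about 5.1 mm, so I back off 0.7 mm and let it settle.

Request:
servo_tool(
  increments=[
    [-0.4, 0, 0, 0, 0, 0, 37.4],
    [-0.7, 0, 0, 0, 0, 0, 37.4],
    [-0.7, 0, 0, 0, 0, 0, 37.4],
    [-0.7, 0, 0, 0, 0, 0, 37.4],
    [-0.7, 0, 0, 0, 0, 0, 37.4],
    [-0.7, 0, 0, 0, 0, 0, 37.4],
  ],
)

```text
time_s: 12.9
eef_pos: [482.2, -288.8, 256.9]
eef_rot: [[-0.0, 0.895, -0.446], [0.0, -0.446, -0.895], [-1.0, -0.0, 0.0]]
wrist_force: [-1.0, -0.0, 1.7]
finger_gap: 37.4
```

```bash
python3 - <<'E'
from h import *
np.set_printoptions(precision=2,suppress=True,linewidth=250)
force(16); g=grab('wrist','w7')
v,u=np.mgrid[190:230,290:350]
for t in ('w5','w6','w7'):
    C=atd(L(t),np.c_[u.ravel(),v.ravel()]).reshape(40,60,3)
    for n,c in (('red',(487.0,-279.4)),('blk',(478.1,-297.0))):
        r=np.hypot(C[...,0]-c[0],C[...,1]-c[1]); q=C[(r<6.5)&(C[...,2]<36)&((C[...,:2]-c)@[0.895,-.446]>2)]; print(t,n,np.median(q[:,2]))
cv2.imwrite('pics/c7.png',cv2.resize(g['p'][185:240,275:365,::-1],None,fx=8,fy=8,interpolation=2))
E
```

```text
F [-0.17 -0.62  1.63] sd [0.56 0.39 0.53] P [ 482.2  -288.79  256.89] gap 37.29 t 13.7
w5 red 30.243088430968115
w5 blk 30.312806719682897
w6 red 25.16749266806758
w6 blk 24.984847887947566
w7 red 25.68322618066412
w7 blk 25.776827056746697
```

View pics/c7.png

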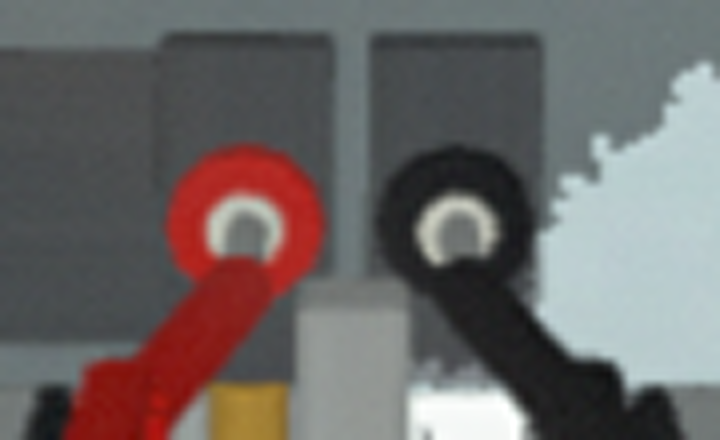

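Both tips still stand inside their spots, and the pads are about 4.1 mm (force) to 4.5 mm (depth) down out of 8. Handing in.

```bash
python3 -c "
from rig import *
print(close_job())"
```

```text
the job is handed in; nothing more can be done
None
```

The tweezers are standing on the contact jig, still held in the gripper, with the red leg on the red pad and the black leg on the black pad. The job was handed in at about 13.7 s of the 42 s limit.

I lifted them straight off the stand, turned them to match the jig and squeezed them to about 37.4 mm over the plates. That gives a tip gap of about 19.4 mm, against about 19.8 mm measured between the spots. I then lowered them gently onto the pads.

**Last checks:**
- **Position:** the last wrist picture shows both tips inside their white spots, within about 0.5 mm of centre.
- **Pad travel:** the averaged force rise of about 2.5 N puts both pads about 4.1 mm down, and the depth image says about 4.5 mm. The two disagree slightly, but both are near half-way and well short of the 8 mm bottom.
- **Steadiness:** the arm held its pose, the opening stayed within about 0.1 mm of the command, and the tool was vertical.

While the tweezers were being squeezed in the stand, the wrist briefly felt about 4–6 N against the forks, which disappeared on lifting. No move was made near the bottles, timer or dish.

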